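# Take the sanitised dryer ball out with tongs

## Robot

A 7-joint arm with a two-finger parallel gripper is mounted at the origin on the work surface. World frame = base frame: x ahead of the robot, y to its left, z up, the work surface at z = 0. Lengths are in mm, angles in rad, forces in N, time in s.
With the tool pointing down it reaches from about 375 to 925 mm from the base axis. Payload 3.1 kg.
Tool frame: the origin (TCP) lies at the very end of the fingers, on their centre line; the grasp point (between the pads) lies 19 mm behind it; z points along the fingers, y is the line along which they close (so a half turn about z gives the same grasp; the last joint's range is limited). The gripper opens to 85 mm and grips with 20 to 120 N. Pads are 22 mm wide; open, the fingers measure 114 mm over their backs; the gripper's body (76 mm by 85 mm) begins 54 mm behind the grasp point. The pads swing forward as they close: fully open they stand 13 mm farther back than shut.
Start: joints at [-1.437, 0.383, 0.044, 1.598, -0.018, 1.161, -0.05], TCP at [149.301, 632.623, 231.269] pointing down, gripper open.
Joint ranges: [-2.61, 2.61], [-0.41, 2.15], [-1.48, 1.57], [0, 2.5], [-1.57, 4.71], [0.05, 1.97], [-2.85, 2.85]. Speed limits (rad/s): [2.79, 2.79, 3.14, 3.14, 3.14, 3.14, 3.14].

## Interface

Orientations are given as [roll, pitch, yaw] about the fixed x, y, z axes, in that order (R = Rz(yaw) Ry(pitch) Rx(roll)).
In Python, from rig import get_obs, camera, hand_in gives the robot as it stands. The module is installed in compiled form; this text tells all that it offers.
- The arm moves only by the tool step_arm, never from a script. Its arguments are lists of equal length, an entry for each row: "twist": the turn, a rotation vector about the tool's x, y, z as a fraction of full scale, a list of three; "xyz": the shift along the tool's x, y, z as a fraction of full scale, a list of three; "jaw": the closure, from -1 (fully open) to 1 (shut). A call has 1 to 20 rows; each row shifts and turns the commanded pose from where the row before left it, along the tool's axes as they then stand; what a row does not reach is not made up. Full scale, the value 1, is 0.04 m for a shift and 180 degrees for a turn. A row lasts 1/8 s, in which the tool goes at most 62.5 mm and 10.7 degrees, less where a joint would pass 70% of its speed; a pose out of reach is approached as far as the arm can. A call with a number of a shift or a turn outside -1 to 1 is refused whole. A call with a gripper value outside its range is refused whole. The fingers move at their own pace and stop on an object; "squeeze" is the grip in N (left out, the last holds). Time passes only in rows, so rows that do not move let the fingers close. It gives the time, the measured TCP pose, the force, the opening and the grip force at its end, in the units of the state.
- get_obs(): the state, without advancing time (a new reading comes with each control period).
- camera(name): name is "side" or "top" or "wrist"; returns a dict with "image" (420x560x3 uint8, blue, green, red), "depth" (420x560 float32, mm along the optical axis (not along the pixel's ray), 0 where there is no reading), "fx", "fy", "cx", "cy" (pixels), "pose" (4x4, takes a point from camera to world coordinates); the wrist camera has in their place "tool_from_camera" (4x4, takes a point from camera to tool coordinates, whose origin is the TCP and whose axes are the flange's). Camera axes: x right, y down, z forward; pixel columns grow to the right and rows downward; lengths in mm; the calibration is good to about 2 mm. A picture is of the moment at which its call begins: read the wrist's pose just before it.
- hand_in(): hands the job in; it is judged then, once.
The state is a dict: "clock": time; "q": joint angles; "qd": joint speeds; "tau": joint torques, N m; "eef_pos": TCP position; "ee_rot": TCP orientation; "contact_force": force on the tool from outside, world axes, zero at the start; "moment": the same for the moment, N m; "width": opening from 0.0 (shut) to 1.0 (fully open); "finger_force": force on a finger pad.
Only numpy, scipy, OpenCV 4.12 (cv2) and the standard library are available. Lean on these libraries where they do the work, as an engineer would, in place of code of your own. Each camera call takes 0.05 s, during which the arm holds its last target. There are 200 camera calls.

## Task

Before reaching into the sanitiser on the launderette counter, turn its selector back to the ring mark (standby). Then take the tongs from their caddy, close them on the clean dryer ball in the tray and hold the ball up in the tongs, at least 15 cm above the counter: finish while still holding it there. Never touch the ball with the gripper itself, and do not disturb the dosing cup in the tray or the other things on the counter.

Things in the scene. Friction and masses are not known exactly. Their poses are not given: they have to be found in the camera images.
- sanitiser: White open-topped unit fixed to the counter, 150 mm (its x) by 360 mm (its y) by 60 mm high; origin: centre of its underside. Its part at y from -180 to -50 mm is a closed deck, 60 mm high, with the selector in its middle; the rest is a sunk tray.
- tray_floor (a point): Middle of the sanitiser's sunk steel tray floor, 12 mm above the counter; rim 60 mm above the counter. Inside 124 mm (x) by 215 mm (y), axes as the sanitiser's. Two ring seats, 32 mm across, 6 mm high, 45 mm either way of this point along y: one holds the ball, the other the dosing cup; which is which varies.
- selector (a joint): Angle of the selector knob (rad) about the vertical, growing counter-clockwise seen from above. 0: pointer along the sanitiser's +x, at the ring mark (standby). Further detents at plain bar marks: 0.7 and 1.4 (towards the tray). Stops at -0.1 and 1.5. Starts at 0.5 to 1.45, snaps into the nearest one when let go; about 0.05 Nm turns it.
- selector_grip (a point): Point on the selector's axis, 78 mm above the counter, 18 mm above the deck. The knob is an upright black bar, 44 mm long, 14 mm wide, its top 89 mm above the counter; this point's x axis lies along the bar towards its pointed end (white line on top).
- caddy: White block fixed to the counter, foot 70 x 120 mm, with an open well 29 mm (x) by 85 mm (y) inside, rim 52 mm and inner floor 9 mm above the counter. The tongs stand in it, jaws down. Origin: centre of its underside.
- tongs: Loose steel tongs of 110 g, standing upright, hinge at the top, 139 mm tall; origin midway between the lower tips of the jaws. Its z points up to the hinge, its y is the line along which the two arms open and close, one arm at +y and one at -y. The head on top is 22 mm wide in y.
- tongs_grip (a point): Grip point between the arms, 90 mm above the tips, 49 mm below the top; axes as tongs. Grip from above across y, around the head. Arms flat 65 to 110 mm above the tips, 22 mm wide. Width over both arms: 46 mm open, 36 mm with the ball, 27 mm at the stop. Springs resist: 5 N open, 8 to 10 N closed on the ball. At 42 mm they are carried open; grip 25 to 40 N to hold the ball.
- tongs_jaws (a point): Midway between the two jaws, 13 mm above the tips; axes as tongs. The jaws are shallow square cups, 26 x 26 mm, free gap 60 mm when open, 80 mm over their outsides; the ball's centre belongs at this point when they close.
- tong_arm_left: The tongs' arm on their +y side, with its jaw; origin on its hinge, 133 mm above the tips.
- tong_arm_right: The tongs' arm on their -y side, with its jaw; origin on its hinge, 133 mm above the tips.
- ball: Dark rubber dryer ball, 40 mm across, 30 g, lying in one of the ring seats of the tray, its underside 14 mm above the counter. Origin on its surface (underside at the start).
- ball_center (a point): Centre of the ball, 34 mm above the counter at the start.
- dosing_cup: Loose grey cup, 36 mm across, 40 mm high, standing on the other ring seat (its foot 18 mm above the counter); origin: centre of its underside. To be left alone.
- detergent: White jar, 66 mm across, 140 mm high, beyond the sanitiser; origin: centre of its underside. To be left alone.
- coin_tray: Metal coin tray, 80 x 110 x 25 mm, beyond the sanitiser; origin: centre of its underside. To be left alone.
- peg_tin: Steel tin, 76 mm across, 70 mm high, beyond the caddy; origin: centre of its underside. To be left alone.
Things that resemble listed ones, but are neither listed nor needed, are in the scene too. What is shaped like the caddy but brown or pink is not meant.

How it is judged:
By the outcome, as a careful person would: the job done as asked, in the order asked, and still so for the second after the job is handed in, while the arm keeps its last pose, push and grip.
It also fails if it takes over 58 s, if anything falls off the work surface, if the arm or the gripper's body presses on something with over 40 N, if the wrist force passes 120 N, or if a joint passes its speed limit or range.

## Working session

There is one attempt and no reset: what is moved stays moved. The work goes in short steps, Python scripts to look and compute and a tool call to move; the robot and the scene stay as the last step left them, time stands still between calls to the robot, and variables do not carry over. Pictures are saved under pics/ and viewed, at most 10 in all, crops included, and the job is handed in when it is done.

Besides the shell and the picture viewer there is one more tool, called after "Request:" as name(argument=value, ...) on one line, values as JSON. step_arm: Moves the arm, as the interface text tells. Its arguments: {"type":"object","properties":{"twist":{"type":"array","items":{"type":"array","items":{"type":"number"}}},"xyz":{"type":"array","items":{"type":"array","items":{"type":"number"}}},"jaw":{"type":"array","items":{"type":"number"}},"squeeze":{"type":"number"}},"required":["twist","xyz","jaw"]}

```bash
mkdir -p pics; cat > h.py <<'E'
import numpy as np, cv2
from rig import get_obs, camera, hand_in
def save(n,img): cv2.imwrite('pics/%s.png'%n,img)
def world(c,u,v,T=None,d=None):
    T=c['pose'] if T is None else T
    d=c['depth'][int(v),int(u)] if d is None else d
    p=np.array([(u-c['cx'])/c['fx']*d,(v-c['cy'])/c['fy']*d,d,1]); return (T@p)[:3]
def plane(c,u,v,z,T=None):
    T=c['pose'] if T is None else T
    r=T[:3,:3]@np.array([(u-c['cx'])/c['fx'],(v-c['cy'])/c['fy'],1]); o=T[:3,3]
    return o+r*(z-o[2])/r[2]
def cloud(c,T=None):
    T=c['pose'] if T is None else T
    v,u=np.mgrid[:420,:560]; d=c['depth']
    P=np.stack([(u-c['cx'])/c['fx']*d,(v-c['cy'])/c['fy']*d,d],-1)
    W=P@T[:3,:3].T+T[:3,3]; W[d==0]=np.nan; return W
E
python3 - <<'E'
from h import *
import pickle
t=camera('top'); s=camera('side'); pickle.dump((t,s),open('c.pkl','wb'))
save('top',t['image']); save('side',s['image'])
o=get_obs(); print(o['eef_pos'],o['ee_rot'],o['clock'],o['contact_force'],o['width'])
print(t['pose'],s['pose'],t['fx'],s['fx'])
E
```

```text
[149.11734539 631.76230096 229.97416197] [-3.13912209e+00  1.19634098e-04  2.90987982e+00] 0.1 [-0.09037404 -1.95850207  0.04730958] 0.9964092454641695
[[ 1.33499135e-03 -9.88009286e-01  1.54388693e-01  4.25945440e+02]
 [-9.99997701e-01 -1.57803272e-03 -1.45167817e-03  9.34270007e+01]
 [ 1.67790192e-03 -1.54386400e-01 -9.88009121e-01  1.15161564e+03]
 [ 0.00000000e+00  0.00000000e+00  0.00000000e+00  1.00000000e+00]] [[ 9.13197150e-01 -2.54420847e-01  3.18341009e-01  2.70390035e+02]
 [-4.07113599e-01 -6.04354440e-01  6.84846135e-01 -5.59466931e+02]
 [ 1.81516684e-02 -7.55000493e-01 -6.55472938e-01  7.69922690e+02]
 [ 0.00000000e+00  0.00000000e+00  0.00000000e+00  1.00000000e+00]] 468.2133975442417 417.5996159658543
```

View pics/top.png

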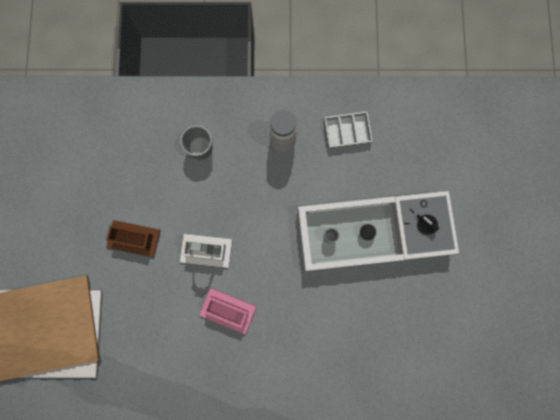

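View pics/side.png

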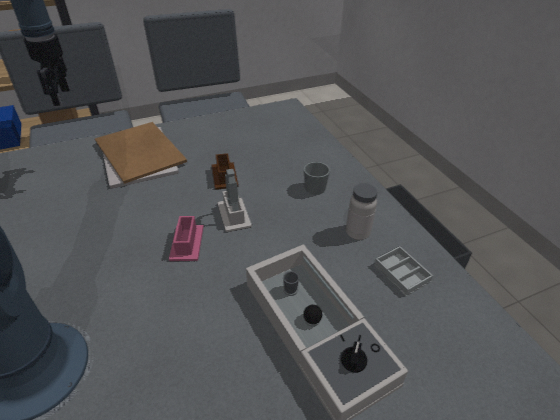

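The top view shows the sanitiser from (300,205) to (457,255). Its deck and knob are at (428,224), the ring mark at (424,203), the ball (black) at (368,232) and the cup (grey) at (331,236).
There are three caddy-shaped things: white (206,250), brown (133,239) and pink (227,312). Only the white one is the listed colour, and it holds the steel tongs. I'll confirm that in a crop.

```bash
python3 - <<'E'
from h import *
import pickle
t,s=pickle.load(open('c.pkl','rb'))
im=t['image']
a=cv2.resize(im[180:280,285:465],None,fx=4,fy=4,interpolation=cv2.INTER_CUBIC)[:, :720]
b=cv2.resize(im[220:300,170:260],None,fx=4,fy=4,interpolation=cv2.INTER_CUBIC)
si=cv2.resize(s['image'][155:240,205:265],None,fx=3,fy=3,interpolation=cv2.INTER_CUBIC)
out=np.zeros((600,800,3),np.uint8); out[:280,:720]=a[:280]; out[280:600,:360]=b; 
k=cv2.resize(im[195:260,395:460],None,fx=4,fy=4,interpolation=cv2.INTER_CUBIC); out[280:540,370:630]=k
out[285:540,632:800]=si[:, :168]
save('crop',out)
W=cloud(t)
# heights
x=W[...,0];y=W[...,1];z=W[...,2]
def rect(m):
    pts=W[m][:,:2].astype(np.float32); r=cv2.minAreaRect(pts); return len(pts),r
print('rim',rect((np.abs(z-60)<8)&(y<50)&(x<600)&(y>-350)&(x>300)))
v,u=np.mgrid[:420,:560]
def roi(u0,u1,v0,v1): return (u>=u0)&(u<u1)&(v>=v0)&(v<v1)
cr=roi(175,238,228,275)
print('caddy rim',rect(cr&(np.abs(z-52)<6)))
print('caddy foot',rect(cr&(z>4)&(z<60)))
m=cr&(z>110); print('tongs head',rect(m), np.nanmax(z[cr]))
m=cr&(z>75); print('tongs',rect(m))
kk=roi(405,450,205,250)&(z>74); print('knob',rect(kk), np.nanmax(z[kk]))
bb=roi(355,382,218,246)&(z>30)&(z<58); print('ball',rect(bb), W[bb].mean(0))
cc=roi(320,344,224,250)&(z>45)&(z<66); print('cup',rect(cc), W[cc].mean(0))
for n,p,zz in [('ring',(424,203),60)]: print(n,plane(t,*p,zz))
E
```

```text
rim (4063, ((538.3656005859375, -140.89764404296875), (150.1514892578125, 359.9273681640625), 6.2688727378845215))
caddy rim (228, ((492.7811584472656, 269.8804016113281), (94.64700317382812, 38.077091217041016), 83.73865509033203))
caddy foot (1171, ((492.111328125, 265.60479736328125), (111.9516830444336, 144.0470733642578), 0.04671444743871689))
tongs head (174, ((492.7962341308594, 268.7784118652344), (42.204254150390625, 21.222166061401367), 83.71926879882812)) 153.01043704906772
tongs (215, ((492.5410461425781, 267.80230712890625), (47.5545539855957, 21.741304397583008), 84.02823638916016))
knob (152, ((550.7112426757812, -254.48764038085938), (43.80527877807617, 15.312751770019531), 47.33316421508789)) 93.61298192183449
ball (220, ((535.6633911132812, -119.70115661621094), (38.306182861328125, 36.39872741699219), 40.224769592285156)) [ 534.89013925 -118.93641486   46.39571646]
cup (73, ((526.2269287109375, -32.34452438354492), (33.6478157043457, 33.13466262817383), 84.98603820800781)) [527.91845604 -33.63642673  55.71193027]
ring [ 602.31120513 -250.72050017   60.        ]
```

View pics/crop.png

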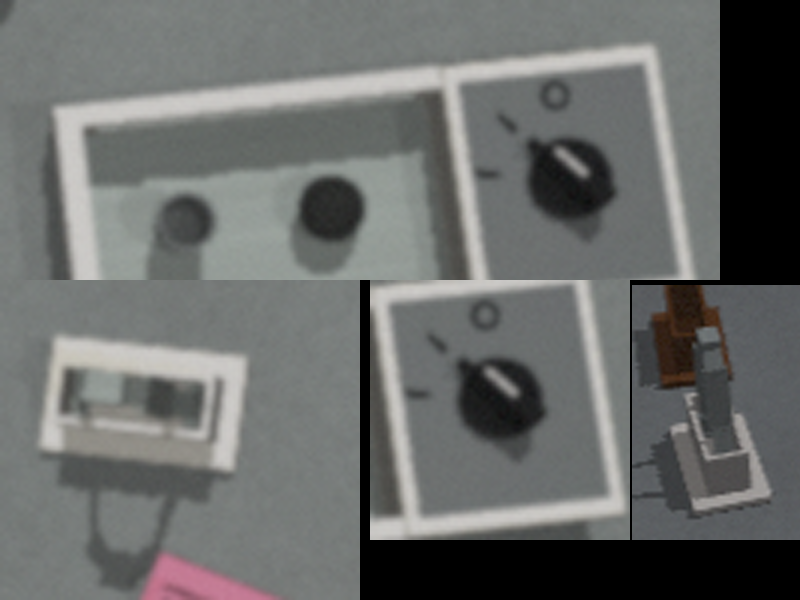

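The crop shows the white caddy at crop (145,410) with the steel tongs in its well, so it is the one meant. The knob's pointer is at the middle bar mark, (535,145) in the crop, and the ring mark is at (555,95). From the depth data:
- **Sanitiser:** yaw 6.3°.
- **Knob:** (551,-255), bar at 47.3° in the world.
- **Tongs:** (492.7,268.5), y axis at 83.7°.
- **Ball:** about (536,-120).

I'll turn the wrist first, then travel.

Request:
step_arm(twist=[[0,0,0.055],[0,0,0.055],[0,0,0.055],[0,0,0.055],[0,0,0.055],[0,0,0.055],[0,0,0.055],[0,0,0.055],[0,0,0.055],[0,0,0.055],[0,0,0.055],[0,0,0.055]], xyz=[[0,0,0],[0,0,0],[0,0,0],[0,0,0],[0,0,0],[0,0,0],[0,0,0],[0,0,0],[0,0,0],[0,0,0],[0,0,0],[0,0,0]], jaw=[-1,-1,-1,-1,-1,-1,-1,-1,-1,-1,-1,-1])

```text
clock: 1.6
eef_pos: [149.0, 632.1, 230.4]
ee_rot: [3.141, 0.001, 0.831]
contact_force: [-0.5, 1.0, -0.4]
width: 1.005
finger_force: 0.0
```

```bash
cat >> h.py <<'E'
from scipy.spatial.transform import Rotation as Ro
def tool():
    o=get_obs(); T=np.eye(4); T[:3,:3]=Ro.from_euler('xyz',o['ee_rot']).as_matrix(); T[:3,3]=o['eef_pos']; return T,o
def delta(*wps):
    """each wp: x,y,z,yaw_deg; prints tool-axes shift (fullscale units) then twist"""
    T,o=tool(); print('clk %.2f pos %s yaw %.1f q7 %.2f w %.3f F %s'%(o['clock'],np.round(o['eef_pos'],1),np.degrees(o['ee_rot'][2]),o['q'][6],o['width'],np.round(o['contact_force'],1)))
    for w in wps:
        N=np.eye(4); N[:3,:3]=Ro.from_euler('xyz',[180,0,w[3]],degrees=True).as_matrix(); N[:3,3]=w[:3]
        d=T[:3,:3].T@(N[:3,3]-T[:3,3])/40; r=Ro.from_matrix(T[:3,:3].T@N[:3,:3]).as_rotvec()/np.pi
        print('shift',np.round(d,3),'dist',round(np.linalg.norm(d)*40),'twist',np.round(r,4)); T=N
E
python3 -c "
from h import *
delta((480,330,230,47.3),(551,-255,230,47.3),(551,-255,130,47.3),(551,-255,72,47.3))"
```

```text
clk 1.60 pos [149.  632.1 230.4] yaw 47.6 q7 -2.01 w 1.005 F [-0.5  1.  -0.4]
shift [1.0000e-03 1.1202e+01 2.0000e-02] dist 448 twist [0.0003 0.0004 0.0017]
shift [-9.544 11.223  0.   ] dist 589 twist [0. 0. 0.]
shift [ 0.  -0.   2.5] dist 100 twist [0. 0. 0.]
shift [ 0.   -0.    1.45] dist 58 twist [0. 0. 0.]
```

Request:
step_arm(twist=[[0,0,0],[0,0,0],[0,0,0],[0,0,0],[0,0,0],[0,0,0],[0,0,0],[0,0,0],[0,0,0],[0,0,0],[0,0,0],[0,0,0],[0,0,0]], xyz=[[0,0.86,0],[0,0.86,0],[0,0.86,0],[0,0.86,0],[0,0.86,0],[0,0.86,0],[0,0.86,0],[0,0.86,0],[0,0.86,0],[0,0.86,0],[0,0.86,0],[0,0.86,0],[0,0.86,0]], jaw=[-1,-1,-1,-1,-1,-1,-1,-1,-1,-1,-1,-1,-1])

```text
clock: 3.22
eef_pos: [481.5, 332.0, 230.7]
ee_rot: [-3.141, 0.001, 0.837]
contact_force: [0.2, 0.8, -0.4]
width: 1.002
finger_force: 0.0
```

Request:
step_arm(twist=[[0,0,0],[0,0,0],[0,0,0],[0,0,0],[0,0,0],[0,0,0],[0,0,0],[0,0,0],[0,0,0],[0,0,0],[0,0,0],[0,0,0],[0,0,0],[0,0,0],[0,0,0],[0,0,0],[0,0,0]], xyz=[[-0.6,0.7,0],[-0.6,0.7,0],[-0.6,0.7,0],[-0.6,0.7,0],[-0.6,0.7,0],[-0.6,0.7,0],[-0.6,0.7,0],[-0.6,0.7,0],[-0.6,0.7,0],[-0.6,0.7,0],[-0.6,0.7,0],[-0.6,0.7,0],[-0.6,0.7,0],[-0.6,0.7,0],[-0.6,0.7,0],[-0.5,0.7,0],[0,0,0]], jaw=[-1,-1,-1,-1,-1,-1,-1,-1,-1,-1,-1,-1,-1,-1,-1,-1,-1])

```text
clock: 5.35
eef_pos: [557.8, -253.2, 231.1]
ee_rot: [3.141, 0.003, 0.831]
contact_force: [-1.3, -0.9, -0.0]
width: 1.002
finger_force: 0.0
```

```bash
python3 - <<'E'
from h import *
T,o=tool(); c=camera('wrist'); save('w1',c['image'])
TC=T@c['tool_from_camera']; W=cloud(c,TC)
print(np.round(c['tool_from_camera'],2))
z=W[...,2]; R=np.hypot(W[...,0]-551,W[...,1]+255)
m=(R<35)&(z>76)&(z<100); r=cv2.minAreaRect(W[m][:,:2].astype(np.float32)); print('knob',m.sum(),r,np.nanmedian(z[m]))
m=(R<40)&(z<76)&(z>40); print(np.histogram(z[m],bins=range(40,77,2)))
gray=c['image'].sum(2); m2=m&(gray<150); print('skirt',m2.sum(),np.nanmedian(z[m2]),np.percentile(z[m2],[10,90]) if m2.sum() else 0)
delta((551,-255,130,47.3),(551,-255,72,47.3))
E
```

```text
[[  -0.     -0.95   -0.3    78.05]
 [   1.     -0.      0.     -2.34]
 [  -0.     -0.3     0.95 -142.1 ]
 [   0.      0.      0.      1.  ]]
knob 839 ((552.6710205078125, -251.54563903808594), (43.419124603271484, 13.801675796508789), 47.08161926269531) 88.21799875888678
(array([   0,    0,    0,    0,    0,    0,    0,    0,    2,  930, 2348,
         55,  371,  916,   82,   25,    6,   10]), array([40, 42, 44, 46, 48, 50, 52, 54, 56, 58, 60, 62, 64, 66, 68, 70, 72,
       74, 76]))
skirt 1448 66.43757102585926 [65.2466197  67.69931094]
clk 5.40 pos [ 558.2 -250.7  230.8] yaw 47.7 q7 -0.10 w 1.000 F [ 0.6 -0.2 -0.6]
shift [-0.198 -0.059  2.52 ] dist 101 twist [-0.0002  0.0004  0.0025]
shift [ 0.   -0.    1.45] dist 58 twist [0. 0. 0.]
```

View pics/w1.png

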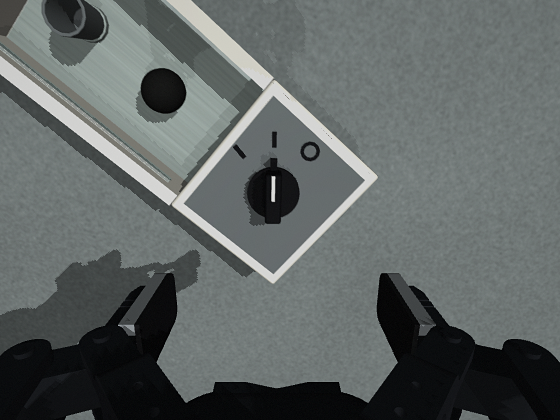

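The knob is at (273,195) with its pointer on the middle bar mark; the ring mark is at (310,151). The knob's skirt tops out at 66 mm, so I'll descend to TCP z = 72 and close.

Request:
step_arm(twist=[[0,0,0.004],[0,0,0],[0,0,0],[0,0,0],[0,0,0],[0,0,0],[0,0,0],[0,0,0],[0,0,0],[0,0,0],[0,0,0],[0,0,0],[0,0,0],[0,0,0],[0,0,0]], xyz=[[-0.177,-0.076,0],[0,0,0.7],[0,0,0.7],[0,0,0.7],[0,0,0.7],[0,0,0.7],[0,0,0.24],[0,0,0.24],[0,0,0],[0,0,0],[0,0,0],[0,0,0],[0,0,0],[0,0,0],[0,0,0]], jaw=[-1,-1,-1,-1,-1,-1,-1,-1,0.2,0.5,0.7,1,1,1,1], squeeze=25)

```text
clock: 7.28
eef_pos: [553.5, -253.7, 72.9]
ee_rot: [3.138, -0.001, 0.824]
contact_force: [2.8, -3.7, 0.5]
width: 0.154
finger_force: 32.0
```

Request:
step_arm(twist=[[0,0,0.046],[0,0,0.046],[0,0,0.046],[0,0,0.046],[0,0,0.046],[0,0,0],[0,0,0]], xyz=[[0,0,0],[0,0,0],[0,0,0],[0,0,0],[0,0,0],[0,0,0],[0,0,0]], jaw=[1,1,1,1,1,1,1])

```text
clock: 8.15
eef_pos: [553.8, -254.2, 73.0]
ee_rot: [3.138, -0.003, 0.101]
contact_force: [4.2, -5.1, -0.4]
width: 0.153
finger_force: 32.1
```

Request:
step_arm(twist=[[0,0,0],[0,0,0],[0,0,0],[0,0,0],[0,0,0],[0,0,0],[0,0,0],[0,0,0],[0,0,0]], xyz=[[0,0,0],[0,0,0],[0,0,0],[0,0,0],[0,0,-0.6],[0,0,-0.8],[0,0,-0.9],[0,0,-0.9],[0,0,-0.8]], jaw=[0.3,-0.3,-1,-1,-1,-1,-1,-1,-1])

```text
clock: 9.28
eef_pos: [552.2, -253.3, 235.4]
ee_rot: [3.141, -0.002, 0.1]
contact_force: [0.2, -0.3, -0.8]
width: 0.999
finger_force: 0.0
```

```bash
python3 - <<'E'
from h import *
T,o=tool(); c=camera('wrist'); 
TC=T@c['tool_from_camera']; W=cloud(c,TC)
z=W[...,2]; R=np.hypot(W[...,0]-551,W[...,1]+255)
m=(R<35)&(z>76)&(z<100); r=cv2.minAreaRect(W[m][:,:2].astype(np.float32)); print('knob',m.sum(),r)
# rim from wrist + ball
m=(z>20)&(z<60)&(c['image'].sum(2)<110)&(np.hypot(W[...,0]-536,W[...,1]+120)<35); print('ball',m.sum(),cv2.minAreaRect(W[m][:,:2].astype(np.float32)))
t=camera('top'); Wt=cloud(t); zt=Wt[...,2]
m=(np.hypot(Wt[...,0]-551,Wt[...,1]+255)<35)&(zt>74)&(zt<100); print('top knob',m.sum(),cv2.minAreaRect(Wt[m][:,:2].astype(np.float32)))
save('w2',np.hstack([c['image'][:300:,:],cv2.resize(t['image'][180:280,385:465],(240,300))]))
delta((500,200,230,6.3),(492.7,268.5,230,-6.3),(492.7,268.5,82,-6.3))
E
```

```text
knob 815 ((552.3125610351562, -251.7587432861328), (44.593170166015625, 13.220751762390137), 6.0103440284729)
ball 1260 ((538.5321655273438, -119.05545043945312), (38.19651412963867, 36.84334945678711), 50.659793853759766)
top knob 135 ((555.2255859375, -254.3929443359375), (52.512657165527344, 16.15049171447754), 6.843227863311768)
clk 9.38 pos [ 554.4 -255.   238. ] yaw 5.7 q7 -0.72 w 0.999 F [0.  0.1 0. ]
shift [ -0.215 -11.455   0.153] dist 458 twist [ 0.0013 -0.0028 -0.0031]
shift [ 0.007 -1.722 -0.   ] dist 69 twist [ 0.   -0.    0.07]
shift [ 0.  -0.   3.7] dist 148 twist [0. 0. 0.]
```

View pics/w2.png

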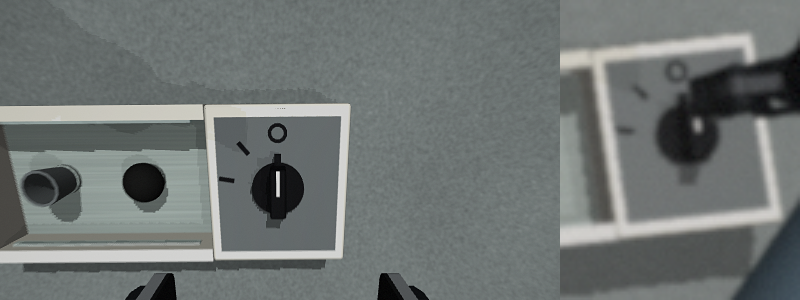

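The wrist view shows the pointer (278,158) at the ring mark (277,132), with the bar at 6.0° against the sanitiser's 6.3°. The selector is at standby. Next is the caddy.

Request:
step_arm(twist=[[0,0,0.034],[0,0,0.033],[0,0,0],[0,0,0],[0,0,0],[0,0,0],[0,0,0],[0,0,0],[0,0,0],[0,0,0],[0,0,0],[0,0,0],[0,0,0],[0,0,0],[0,0,0],[0,0,0],[0,0,0],[0,0,0]], xyz=[[0,0,0],[0,0,0],[-0.194,-0.852,0],[-0.194,-0.852,0],[-0.194,-0.852,0],[-0.194,-0.852,0],[-0.194,-0.852,0],[-0.194,-0.852,0],[-0.194,-0.852,0],[-0.194,-0.852,0],[-0.194,-0.852,0],[-0.194,-0.852,0],[-0.194,-0.852,0],[-0.194,-0.852,0],[-0.194,-0.852,0],[-0.194,-0.852,0],[-0.194,-0.852,0],[0,0,0]], jaw=[-1,-1,-1,-1,-1,-1,-1,-1,-1,-1,-1,-1,-1,-1,-1,-1,-1,-1])

```text
clock: 11.62
eef_pos: [491.0, 272.3, 231.8]
ee_rot: [-3.141, 0.001, -0.102]
contact_force: [-0.6, -0.4, 0.3]
width: 1.0
finger_force: 0.0
```

```bash
python3 - <<'E'
from h import *
T,o=tool(); c=camera('wrist'); save('w3',c['image'])
TC=T@c['tool_from_camera']; W=cloud(c,TC); z=W[...,2]
near=np.hypot(W[...,0]-492,W[...,1]-268)<75
def rep(n,m):
    r=cv2.minAreaRect(W[m][:,:2].astype(np.float32)); print(n,m.sum(),r)
rep('head>135',near&(z>135)&(z<160)); rep('arms>70',near&(z>70)&(z<160)); rep('rim',near&(z>47)&(z<58)&(c['image'].min(2)>140))
print(np.nanpercentile(z[near&(z>100)&(z<170)],[50,95,99]))
delta((492.7,268.5,82,-6.3))
E
```

```text
head>135 1025 ((494.4903564453125, 273.3229064941406), (28.509849548339844, 18.680335998535156), 83.48307037353516)
arms>70 1633 ((494.6150817871094, 272.9950866699219), (51.32427215576172, 22.64349365234375), 83.30933380126953)
rim 1033 ((494.6914367675781, 273.3806457519531), (94.07264709472656, 38.5419807434082), 84.04415893554688)
[146.75134326 149.25864    149.69028679]
clk 11.68 pos [491.5 269.5 232. ] yaw -6.1 q7 -1.80 w 0.998 F [ 0.1 -0.1  0.7]
shift [0.033 0.019 3.749] dist 150 twist [0.0003 0.0001 0.0013]
```

View pics/w3.png

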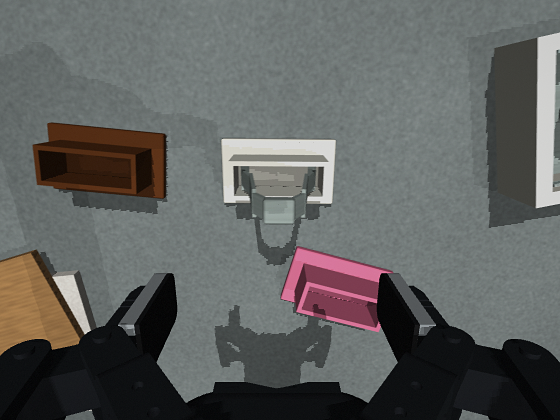

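The wrist view shows the white caddy at (278,170) with the tongs' head at (279,210), centred under the gripper. The brown one is at (105,165) and the pink one at (340,290), both clear. I'll descend and close to 42 mm.

Request:
step_arm(twist=[[0,0,0],[0,0,0],[0,0,0],[0,0,0],[0,0,0],[0,0,0],[0,0,0],[0,0,0],[0,0,0],[0,0,0],[0,0,0],[0,0,0]], xyz=[[0.04,0,0.3],[0,0,0.6],[0,0,0.6],[0,0,0.6],[0,0,0.6],[0,0,0.5],[0,0,0.35],[0,0,0.19],[0,0,0],[0,0,0],[0,0,0],[0,0,0]], jaw=[-1,-1,-1,-1,-1,-1,-1,-1,-0.5,-0.2,-0.05,-0.05], squeeze=20)

```text
clock: 13.18
eef_pos: [494.8, 268.5, 83.7]
ee_rot: [-3.14, -0.002, -0.109]
contact_force: [0.1, -0.7, 6.1]
width: 0.524
finger_force: 7.3
```

Request:
step_arm(twist=[[0,0,0],[0,0,0],[0,0,0]], xyz=[[0,0,0],[0,0,0],[0,0,0]], jaw=[0.01,0.01,0.01])

```text
clock: 13.55
eef_pos: [495.1, 268.3, 84.1]
ee_rot: [-3.14, -0.002, -0.109]
contact_force: [-1.5, -0.5, 7.3]
width: 0.496
finger_force: 11.4
```

Request:
step_arm(twist=[[0,0,0],[0,0,0],[0,0,0],[0,0,0],[0,0,0],[0,0,0],[0,0,0],[0,0,0],[0,0,0]], xyz=[[0,0,-0.2],[0,0,-0.3],[0,0,-0.4],[0,0,-0.5],[0,0,-0.5],[0,0,-0.5],[0,0,-0.5],[0,0,-0.4],[0,0,0]], jaw=[0.01,0.01,0.01,0.01,0.01,0.01,0.01,0.01,0.01])

```text
clock: 14.68
eef_pos: [494.6, 268.5, 216.0]
ee_rot: [-3.14, -0.002, -0.109]
contact_force: [0.2, 0.5, -1.6]
width: 0.495
finger_force: 5.4
```

```bash
python3 - <<'E'
from h import *
T,o=tool(); c=camera('wrist'); save('w4',c['image'])
s=camera('side'); save('s4',s['image'])
delta((536,-120,215,6.3))
E
```

```text
clk 14.78 pos [493.3 268.2 214.2] yaw -6.2 q7 -1.79 w 0.501 F [-0.1  0.3 -0.3]
shift [ 2.117  9.531 -0.021] dist 391 twist [ 0.      0.0002 -0.0697]
```

View pics/w4.png

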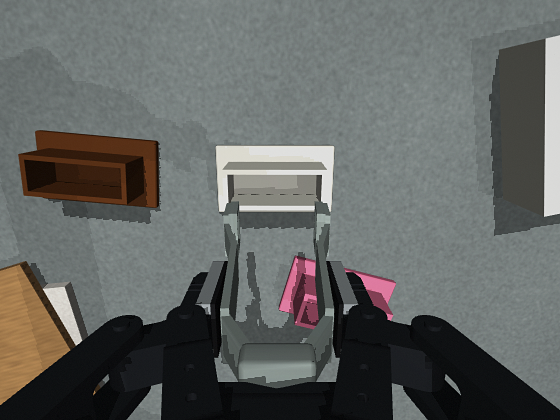

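The wrist view shows the tongs held open, with jaw tips at (235,205) and (322,205), and the caddy empty at (275,180). I'll carry them over the ball.

Request:
step_arm(twist=[[0,0,-0.0175],[0,0,-0.0175],[0,0,-0.0175],[0,0,-0.0175],[0,0,0],[0,0,0],[0,0,0],[0,0,0],[0,0,0],[0,0,0],[0,0,0],[0,0,0],[0,0,0],[0,0,0],[0,0,0],[0,0,0],[0,0,0],[0,0,0],[0,0,0],[0,0,0]], xyz=[[0,0,0],[0,0,0],[0,0,0],[0,0,0],[0,0.4,0],[0,0.6,0],[0,0.7,0],[0,0.7,0],[0,0.7,0],[0,0.7,0],[0,0.7,0],[0,0.7,0],[0,0.7,0],[0,0.7,0],[0,0.7,0],[0,0.7,0],[0,0.7,0],[0,0.7,0],[0,0.37,0],[0,0,0]], jaw=[0.01,0.01,0.01,0.01,0.01,0.01,0.01,0.01,0.01,0.01,0.01,0.01,0.01,0.01,0.01,0.01,0.01,0.01,0.01,0.01])

```text
clock: 17.27
eef_pos: [535.2, -124.1, 214.5]
ee_rot: [3.141, 0.001, 0.104]
contact_force: [0.1, -0.8, -1.4]
width: 0.492
finger_force: 5.4
```

```bash
python3 - <<'E'
from h import *
T,o=tool(); c=camera('wrist'); save('w5',c['image'])
Wt=cloud(c,c['tool_from_camera'])   # tool coords
im=c['image']; v,u=np.mgrid[:420,:560]
X,Y,Z=Wt[...,0],Wt[...,1],Wt[...,2]
m=(v>60)&(v<300)&(Z>30)&(Z<95)
print('jaw region',m.sum())
for s,n in((1,'+'),(-1,'-')):
    k=m&(s*Y>15)&(s*Y<50)&(np.abs(X)<30)&(Z>45); print(n,k.sum(),np.nanpercentile(Y[k],[2,50,98]),np.nanpercentile(X[k],[2,50,98]),np.nanpercentile(Z[k],[2,98]))
b=(im.sum(2)<110)&(v<260)&(Z>150)&(Z<205)&(np.abs(X)<60)&(np.abs(Y)<60)
P=Wt[b]; print('ball n',len(P))
A=np.c_[2*P,np.ones(len(P))]; s=np.linalg.lstsq(A,(P**2).sum(1),rcond=None)[0]; print('sphere',s[:3],np.sqrt(s[3]+s[:3]@s[:3])); print(P.min(0),P.max(0))
delta((537,-120,95,6.3))
E
```

```text
jaw region 1299
+ 532 [20.68822534 23.35260562 28.87519011] [-11.74073849   9.47757419  14.49218413] [46.55460121 74.92028941]
- 531 [-33.98165673 -28.4744079  -25.86725959] [-11.60291667   9.70856512  14.5970143 ] [46.41532686 74.88907884]
ball n 1342
sphere [  3.2241249   -6.3427576  181.39647814] 19.971761143256913
[-14.80275096 -27.35875907 160.30625842] [ 23.24150109  12.08592615 202.69240301]
clk 17.32 pos [ 535.6 -122.3  214.4] yaw 6.1 q7 -0.93 w 0.497 F [ 0.3  0.6 -1.2]
shift [ 0.043 -0.052  2.984] dist 119 twist [-0.0001  0.0002 -0.0011]
```

View pics/w5.png

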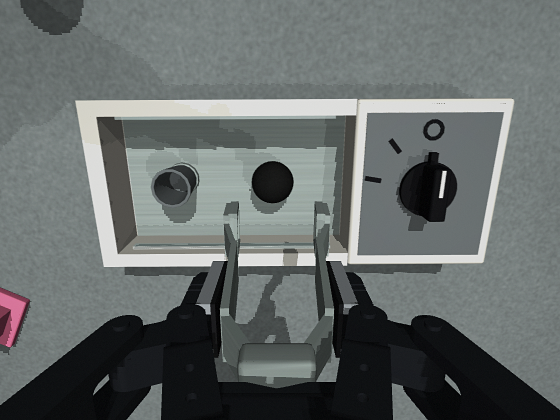

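The wrist view shows the ball at (272,182) and the cup at (175,185), with the tips at (232,205) and (320,205). Ball minus jaw midpoint in tool axes is about (+1.8, -3.8, +119). I'll correct, go down 76 mm and measure again.

Request:
step_arm(twist=[[0,0,0],[0,0,0],[0,0,0],[0,0,0],[0,0,0],[0,0,0]], xyz=[[0.045,-0.095,0],[0,0,0.4],[0,0,0.5],[0,0,0.6],[0,0,0.4],[0,0,0]], jaw=[0.01,0.01,0.01,0.01,0.01,0.01])

```text
clock: 18.08
eef_pos: [536.6, -115.9, 136.4]
ee_rot: [-3.141, 0.004, 0.111]
contact_force: [-0.4, 0.6, -1.3]
width: 0.496
finger_force: 5.4
```

```bash
python3 - <<'E'
from h import *
T,o=tool(); c=camera('wrist'); save('w6',c['image'])
Wt=cloud(c,c['tool_from_camera']); im=c['image']; v,u=np.mgrid[:420,:560]
X,Y,Z=Wt[...,0],Wt[...,1],Wt[...,2]
m=(v>60)&(v<300)
for s,n in((1,'+'),(-1,'-')):
    k=m&(s*Y>15)&(s*Y<50)&(np.abs(X)<30)&(Z>45)&(Z<82); print(n,k.sum(),np.nanpercentile(Y[k],[2,50,98]),np.nanpercentile(X[k],[2,98]),np.nanpercentile(Z[k],[2,98]))
b=(im.sum(2)<110)&(v<260)&(Z>80)&(Z<130)&(np.hypot(X,Y)<30)
P=Wt[b]; print('ball n',len(P))
A=np.c_[2*P,np.ones(len(P))]; s=np.linalg.lstsq(A,(P**2).sum(1),rcond=None)[0]; print('sphere',s[:3],np.sqrt(s[3]+s[:3]@s[:3]))
delta((537,-120,95,6.3))
E
```

```text
+ 531 [20.62751442 23.2942662  28.81165446] [-11.70214909  14.52455723] [47.12924452 75.03819841]
- 532 [-34.00903155 -28.53678668 -25.86617288] [-11.49031579  14.52552119] [46.63569621 74.83364617]
ball n 2251
sphere [  1.29612801   1.91526934 102.86002728] 19.63200849484802
clk 18.12 pos [ 537.6 -116.4  137.7] yaw 6.3 q7 -0.86 w 0.496 F [-0.7  0.  -0.8]
shift [-0.024  0.087  1.067] dist 43 twist [0.0001 0.0006 0.0002]
```

View pics/w6.png

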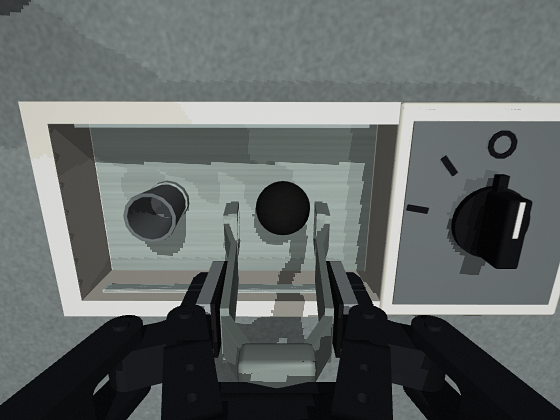

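The ball at (283,207) now sits 4.5 mm to +y of the jaw midpoint; the earlier reading was not fully settled. I'll correct that and measure again.

Request:
step_arm(twist=[[0,0,0],[0,0,0],[0,0,0],[0,0,0]], xyz=[[0,0.112,0],[0,0,0],[0,0,0],[0,0,0]], jaw=[0.01,0.01,0.01,0.01])

```text
clock: 18.62
eef_pos: [538.9, -120.7, 138.7]
ee_rot: [-3.141, -0.001, 0.111]
contact_force: [0.4, -0.6, -0.9]
width: 0.498
finger_force: 5.4
```

```bash
cat > m.py <<'E'
from h import *
T,o=tool(); c=camera('wrist')
Wt=cloud(c,c['tool_from_camera']); im=c['image']; v,u=np.mgrid[:420,:560]
X,Y,Z=Wt[...,0],Wt[...,1],Wt[...,2]
b=(im.sum(2)<110)&(v<260)&(Z>45)&(Z<130)&(np.hypot(X,Y+2)<21)
P=Wt[b]; print('ball n',len(P))
A=np.c_[2*P,np.ones(len(P))]; s=np.linalg.lstsq(A,(P**2).sum(1),rcond=None)[0]; print('sphere minus jaws',s[:3]-[1.4,-2.6,62],np.sqrt(s[3]+s[:3]@s[:3]))
delta()
E
python3 m.py
```

```text
ball n 2195
sphere minus jaws [-2.38114391 -0.4799596  43.08675575] 19.575045536892745
clk 18.68 pos [ 538.9 -120.6  138.6] yaw 6.4 q7 -0.85 w 0.494 F [ 0.2 -0.4 -1.1]
```

Request:
step_arm(twist=[[0,0,0],[0,0,0],[0,0,0],[0,0,0],[0,0,0],[0,0,0]], xyz=[[-0.04,0,0.25],[0,0,0.3],[0,0,0.3],[0,0,0.2],[0,0,0],[0,0,0]], jaw=[0.01,0.01,0.01,0.01,0.01,0.01])

```text
clock: 19.42
eef_pos: [537.4, -121.2, 96.6]
ee_rot: [3.141, -0.0, 0.11]
contact_force: [0.5, 0.2, -1.2]
width: 0.498
finger_force: 5.4
```

```bash
python3 m.py
```

```text
ball n 2614
sphere minus jaws [-0.86521909 -0.88491869  1.35217994] 19.759285397912954
clk 19.48 pos [ 537.5 -121.2   96.8] yaw 6.3 q7 -0.80 w 0.497 F [ 0.5  0.9 -1.7]
```

The ball is centred to within 1 mm, so I'll close at 32 N.

Request:
step_arm(twist=[[0,0,0],[0,0,0],[0,0,0],[0,0,0],[0,0,0],[0,0,0],[0,0,0]], xyz=[[0,0,0],[0,0,0],[0,0,0],[0,0,0],[0,0,0],[0,0,0],[0,0,0]], jaw=[0.1,0.2,0.35,0.6,1,1,1], squeeze=32)

```text
clock: 20.35
eef_pos: [537.5, -120.8, 96.7]
ee_rot: [-3.141, -0.001, 0.111]
contact_force: [0.3, 1.5, 1.3]
width: 0.415
finger_force: 31.7
```

Request:
step_arm(twist=[[0,0,0],[0,0,0],[0,0,0],[0,0,0],[0,0,0],[0,0,0],[0,0,0],[0,0,0],[0,0,0],[0,0,0],[0,0,0],[0,0,0],[0,0,0],[0,0,0],[0,0,0],[0,0,0],[0,0,0]], xyz=[[0,0,-0.1],[0,0,-0.2],[0,0,-0.3],[0,0,-0.4],[0,0,-0.5],[0,0,-0.5],[0,0,-0.5],[0,0,-0.5],[0,0,-0.5],[0,0,-0.5],[0,0,-0.5],[0,0,-0.4],[0,0,-0.3],[0,0,-0.2],[0,0,-0.1],[0,0,0],[0,0,0]], jaw=[1,1,1,1,1,1,1,1,1,1,1,1,1,1,1,1,1])

```text
clock: 22.48
eef_pos: [536.8, -120.8, 315.9]
ee_rot: [-3.141, 0.001, 0.111]
contact_force: [0.2, -0.2, -1.1]
width: 0.417
finger_force: 32.1
```

```bash
python3 m.py; python3 - <<'E'
from h import *
c=camera('wrist'); s=camera('side'); save('w7',np.hstack([cv2.resize(c['image'],(400,300)),cv2.resize(s['image'],(400,300))]))
E
```

```text
ball n 2598
sphere minus jaws [-0.98132558  0.07282554  1.62059963] 19.70853566657077
clk 22.52 pos [ 536.8 -120.8  315.9] yaw 6.3 q7 -1.03 w 0.413 F [ 0.9 -1.2 -1.3]
```

View pics/w7.png

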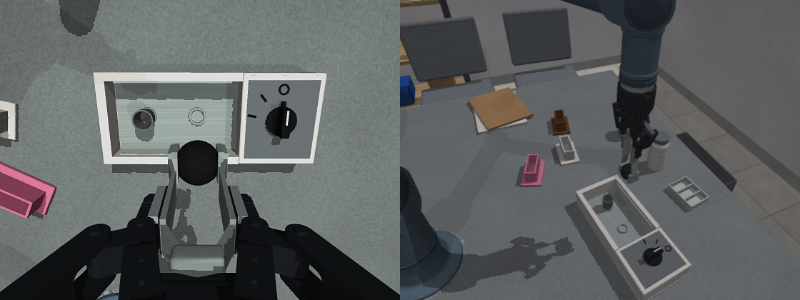

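The picture shows the ball held in the jaws at (197,163), with its seat (196,117) empty. The cup is still standing at (144,119), and the selector (282,118) points at the ring. The ball's centre is about 252 mm up and steady, so I'm handing in.

```bash
python3 -c "
from rig import hand_in; print(hand_in())"
```

```text
the job is handed in; nothing more can be done
None
```

The selector was turned to standby first, and the job was handed in with the ball held in the tongs about 25 cm above the counter and the cup still standing on its seat.

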